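# Index the vial carriage under the sampling needle and hold the pin home

## Robot

A 6-joint arm with a two-finger parallel gripper is mounted at the origin on a cart in front of the work surface, level with it; the furniture and walls round the work are solid. World frame = base frame: x ahead of the robot, y to its left, z up, the work surface at z = 0. Lengths are in m, angles in rad, forces in N, time in s.
With the tool pointing down it reaches from about 0.35 to 0.975 m from the base axis. Payload 17.4 kg.
Tool frame: the origin (TCP) lies between the finger pads, 19 mm behind the fingertips; this is the grasp point; z points along the fingers, y is the line along which they close (so a half turn about z gives the same grasp; the last joint's range is limited). The gripper opens to 85 mm and grips with 20 to 120 N. Pads are 22 mm wide; open, the fingers measure 114 mm over their backs; the gripper's body (76 mm by 85 mm) begins 54 mm behind the grasp point. The pads swing forward as they close: fully open they stand 13 mm farther back than shut.
Start: joints at [1.12, 0.116, 1.442, -0, 1.584, -0.038], TCP at [0.271, 0.618, 0.25] pointing down, gripper open.
Joint ranges: [-2.83, 2.83], [-0.83, 2.19], [0.07, 2.5], [-1.14, 4.28], [0.01, 3], [-2.97, 2.97]. Speed limits (rad/s): [1.89, 1.89, 2.22, 3.14, 3.14, 3.14].

## Interface

Orientations are given as a rotation vector (axis times angle).
In Python, from bench import readout, cams, order gives the robot as it stands. The module is installed in compiled form; this text tells all that it offers.
- The arm moves only by the tool servo_tool, never from a script. Its argument "motion" is a list that holds one entry, the list of rows, each a list of 7 numbers: the turn, a rotation vector about the world's x, y, z in rad, then the shift along the world's x, y, z in mm, then the finger opening in mm, from 0 to 85.4. In form: [[[ax, ay, az, tx, ty, tz, hand], ...]]. A call has 1 to 10 rows; each row shifts and turns the commanded pose from where the row before left it; what a row does not reach is not made up. A row lasts 1/8 s, in which the tool goes at most 62.5 mm and 10.7 degrees, less where a joint would pass 70% of its speed; a pose out of reach is approached as far as the arm can. A call with a gripper value outside its range is refused whole. The fingers move at their own pace and stop on an object; "newtons" is the grip in N (left out, the last holds). Time passes only in rows, so rows that do not move let the fingers close. It gives the time, the measured TCP pose, the force, the opening and the grip force at its end, in the units of the state.
- readout.state(): the state, without advancing time (a new reading comes with each control period).
- cams.grab_frame(name): name is "scene" or "top" or "wrist"; returns the picture (480x640x3 uint8, blue, green, red); there is no depth.
- cams.camera_model(name): a dict with "vertical_fov" (degrees; the focal length in pixels is half the picture's height over the tangent of half this angle, whatever the lens; pixels are square), "cx", "cy" (the principal point, pixels), "world_to_cam" (4x4, takes a point from world to camera coordinates); the wrist camera has in their place "mount" (4x4, takes a point from camera to tool coordinates, whose origin is the TCP and whose axes are the flange's). Camera axes: x right, y up, looking along -z (the intrinsics and any distortion apply to the point x, -y, -z); pixel columns grow to the right and rows downward; lengths in m; the calibration is good to about 2 mm. A picture is of the moment at which its call begins: read the wrist's pose just before it. camera_model takes no time and is no camera call.
- order.hand_in(): hands the job in; it is judged then, once.
The state is a dict: "time": time; "joint_positions": joint angles; "joint_vel": joint speeds; "joint_torque": joint torques, N m; "position": TCP position; "tcp_rot": TCP orientation; "contact_force": force on the tool from outside, world axes, zero at the start; "moment": the same for the moment, N m; "grip_width": finger opening in m; "finger_force": force on a finger pad.
Only numpy, scipy, OpenCV 4.12 (cv2) and the standard library are available. Lean on these libraries where they do the work, as an engineer would, in place of code of your own. Each camera call takes 0.05 s, during which the arm holds its last target. There are 200 camera calls.

## Task

The vial under the sampling needle is finished: pull up the spring-loaded knob of the lock pin on the vial carriage, slide the carriage along its rail until the other vial stands straight under the needle, and let the pin drop fully home in that hole. Keep the vials and plugs in their nests and leave everything else on the bench where it is. Finish while still holding the knob between the fingers with the pin fully down, so that the carriage stays locked while the needle works; do not let go.

Things in the scene. Friction and masses are not known exactly. Their poses are not given: they have to be found in the camera images.
- stand: the indexing stand, fixed to the bench: grey base plate 180 x 200 mm with two steel guide rods on which the vial carriage slides. Origin on the bench surface, z up; y runs along the rail, the way the carriage slides; x points from the knob side, nearest the robot, to the needle post at the back (post at x = 93 mm, y = 0; post and head up to 142 mm high, nothing of them in front of x = 30 mm)
- rail_mid (a point): middle hole of the index strip, a steel bar 22 mm wide fixed to the stand along y: on its top face, 24 mm above the bench, at the stand's x = -50 mm, y = 0. The strip has five 8 mm lock holes 25 mm apart, at y = -50, -25, 0, 25 and 50 mm
- needle_tip (a point): tip of the sampling needle, which points straight down, fixed on the stand at x = 40 mm, y = 0, 103 mm above the bench, 5 mm above the vial caps
- carriage: aluminium vial carriage, 0.5 to 1 kg, sliding along the stand's y by 55 mm either way with 1.5 N of friction; locked (1 mm or so of give) while the pin is in a hole. Its origin and axes agree with the stand's at the start, in the middle hole. A grey block on it, top 72 mm above the bench, has five nests in a row along y at x = 40 mm, 25 mm apart like the lock holes, one nest per hole
- knob: round black ribbed knob of the lock plunger, 25 mm across, 26 mm tall, upright on the carriage's front tongue at the carriage's x = -50 mm, y = 0; grip its sides from above. Origin at the centre of its underside, 64 mm above the bench with the pin home; below it 3 mm of gap, then a barrel and nut up to 24 mm across on the tongue (top 48 mm). Pushed sideways it takes the carriage along
- plunger (a joint): height of the lock pin and knob above fully home, in m: 0 = home in a hole, 0.009 and more = pin clear of the strip, about 0.009 when the pin rests on the strip between holes, 0.013 = end of travel. A spring presses it down with 5 N at 0, 9 N at 0.013; the round-nosed pin drops in by itself over a hole (about 0.5 mm of play each side)
- vial_next: capped vial, 12.4 mm across and 46 mm tall, still to be sampled, in one of the four outer nests (drawn anew each time); a twin of vial_done, told apart by not being under the needle at the start. Origin at the centre of its underside, 52 mm above the bench; its cap reaches 98 mm, well above the plugs (82 mm). Loose in a nest 20 mm deep with 0.5 mm of play
- vial_done: the finished vial, same size and look, in the middle nest, under the needle at the start; origin as for vial_next
- plug_1: black nest plug (head 18 mm across and 5 mm high, with a small button, on a stem) that closes an unused nest; its top is about 82 mm above the bench. Origin at the foot of its stem, 54 mm above the bench
- plug_2: black nest plug (head 18 mm across and 5 mm high, with a small button, on a stem) that closes an unused nest; its top is about 82 mm above the bench. Origin at the foot of its stem, 54 mm above the bench
- plug_3: black nest plug (head 18 mm across and 5 mm high, with a small button, on a stem) that closes an unused nest; its top is about 82 mm above the bench. Origin at the foot of its stem, 54 mm above the bench
- petri_dish: bystander, to be left alone: round petri dish, 61 mm across and 15 mm high, behind the stand's right half; origin at the centre of its underside
- timer: bystander, to be left alone: small count-down timer 62 x 66 x 19 mm, behind the stand's left half; origin at the centre of its underside
- tweezers: bystander, to be left alone: steel tweezers 130 mm long, lying in front of the stand; origin at the centre of its underside
- casting_tray: bystander, to be left alone: flat gel casting tray 52 x 190 x 18 mm, on the bench's front edge before the gel tank; origin at the centre of its underside. The gel tank, a fixed box up to 0.1 m high with its lid folded open behind it, fills x = 0.42 to 0.70 m, y = 0 to 0.26 m, left of the stand
- bottle_100: bystander, to be left alone: 100 ml bottle with screw cap, 56 mm across and 104 mm tall, at the left; origin at the centre of its underside
- conical_flask: bystander, to be left alone: conical glass flask 64 mm across and 118 mm tall, at the left back; origin at the centre of its underside
- notebook: bystander, to be left alone: closed notebook 151 x 108 x 11 mm, at the left; origin at the centre of its underside. Left of it (y over 0.47 m) the bench is filled by a large black gel imager, taller than 0.4 m, its front and screen standing out to about x = 0.3 m: keep the gripper clear of it when leaving the start pose

How it is judged:
By the outcome, as a careful person would: the job done as asked, in the order asked, and still so for the second after the job is handed in, while the arm keeps its last pose, push and grip.
It also fails if it takes over 38 s, if anything falls off the work surface, if the arm or the gripper's body presses on something with over 40 N, if the wrist force passes 120 N, or if a joint passes its speed limit or range.

## Working session

There is one attempt and no reset: what is moved stays moved. The work goes in short steps, Python scripts to look and compute and a tool call to move; the robot and the scene stay as the last step left them, time stands still between calls to the robot, and variables do not carry over. Pictures are saved under pics/ and viewed, at most 10 in all, crops included, and the job is handed in when it is done.

Besides the shell and the picture viewer there is one more tool, called after "Emit:" as name([rows], argument=value, ...), one row to a line, values as JSON. servo_tool: Moves the arm, as the interface text tells. Its arguments: {"type":"object","properties":{"motion":{"type":"array"},"newtons":{"type":"number"}},"required":["motion"]}

```bash
mkdir -p pics
python3 - <<'E'
from bench import readout,cams
import cv2
for n in("scene","top"):
    cv2.imwrite(f"pics/{n}0.png",cams.grab_frame(n)); print(n,cams.camera_model(n))
print(cams.camera_model("wrist")); s=readout.state(); print(s)
E
```

```text
scene {'vertical_fov': 45.140796004632854, 'cx': 324.46293180714, 'cy': 246.65823492734236, 'world_to_cam': array([[ 0.40838918, -0.91269539,  0.0143317 , -0.16707611],
       [ 0.68434261,  0.31652649,  0.65687607, -0.45623686],
       [-0.60406413, -0.25845328,  0.75386234, -1.04862691],
       [ 0.        ,  0.        ,  0.        ,  1.        ]])}
top {'vertical_fov': 45.198214396909194, 'cx': 320.7496314014904, 'cy': 243.5656562290454, 'world_to_cam': array([[-2.66861727e-02, -9.99638605e-01, -3.24140897e-03,
         5.40297182e-02],
       [ 9.91488951e-01, -2.68816684e-02,  1.27385384e-01,
        -5.31818100e-01],
       [-1.27426482e-01,  1.85607187e-04,  9.91848001e-01,
        -1.37551963e+00],
       [ 0.00000000e+00,  0.00000000e+00,  0.00000000e+00,
         1.00000000e+00]])}
{'vertical_fov': 67.27585892342753, 'cx': 317.9367108989122, 'cy': 235.78182267348916, 'mount': array([[ 6.64000381e-04,  9.54666363e-01,  2.97677163e-01,
         7.57732695e-02],
       [ 9.99998314e-01, -1.24328943e-04, -1.83187247e-03,
        -2.29948498e-04],
       [-1.71181715e-03,  2.97677878e-01, -9.54664837e-01,
        -1.24336004e-01],
       [ 0.00000000e+00,  0.00000000e+00,  0.00000000e+00,
         1.00000000e+00]])}
{'time': 0.1, 'joint_positions': array([ 1.12022783e+00,  1.16431033e-01,  1.44223811e+00,  1.42562522e-05,
        1.58400992e+00, -3.77758727e-02]), 'joint_vel': array([-0.00094871, -0.00044705, -0.0011662 , -0.00090486, -0.00201791,
        0.00069241]), 'joint_torque': array([ 1.18572945e-03, -7.33672643e+01, -6.33784533e+01, -3.58888326e-05,
        5.13155261e-03, -6.01843499e-05]), 'position': array([0.27070542, 0.61815565, 0.24931608]), 'tcp_rot': array([-6.43762237e-01, -3.07464385e+00,  1.65034991e-03]), 'contact_force': array([0.08900135, 0.08442307, 0.36178086]), 'moment': array([-0.03002917,  0.0293583 , -0.03647599]), 'finger_force': 0.0, 'grip_width': 0.08478499250210184}
```

View pics/top0.png

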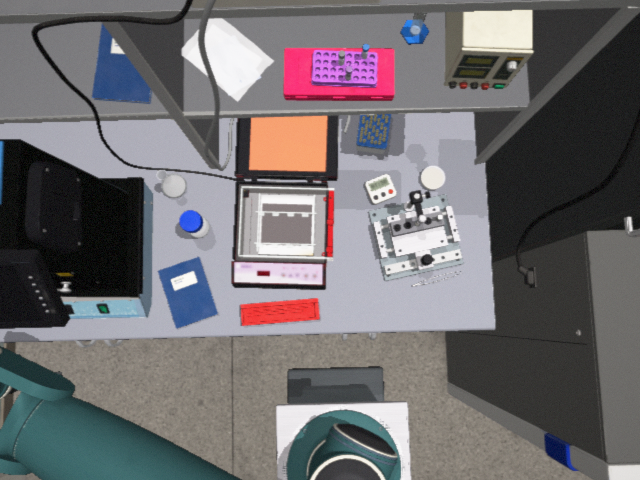

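View pics/scene0.png

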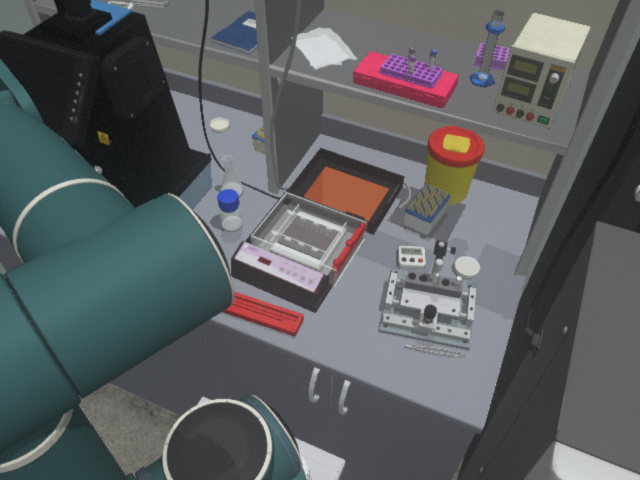

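The top view shows the stand around (415,235) with the knob near (427,259). In the scene view the stand is around (430,300) with the knob near (430,313). I'll enlarge both.

Run:
```python
import cv2,numpy as np
a=cv2.imread("pics/top0.png")[180:290,360:470]; b=cv2.imread("pics/scene0.png")[230:360,370:490]
a=cv2.resize(a,(400,400),interpolation=cv2.INTER_CUBIC); b=cv2.resize(b,(369,400),interpolation=cv2.INTER_CUBIC)
cv2.imwrite("pics/c0.png",np.hstack([a,b]))
```

```text
(no output)
```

View pics/c0.png

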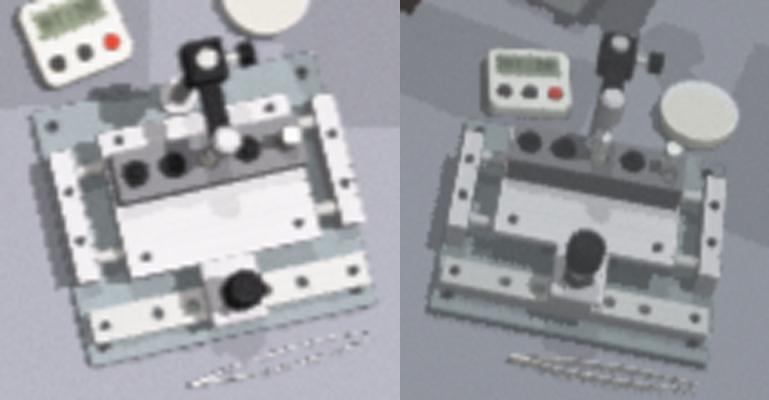

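Vial_next has its white cap at the far right nest, crop (291,135). The plugs are at +50, +25 and -25. So the carriage must go +50 mm along the stand's y, to the left. Next I'll get the pose.

```bash
cat > h.py <<'E'
import numpy as np,cv2
from bench import cams,readout
from scipy.spatial.transform import Rotation as R
def ray(n,uv,st=None):
    m=cams.camera_model(n); f=240/np.tan(np.radians(m["vertical_fov"])/2)
    d=np.array([(uv[0]-m["cx"])/f,-(uv[1]-m["cy"])/f,-1])
    if n=="wrist":
        T=np.eye(4);T[:3,:3]=R.from_rotvec(st["tcp_rot"]).as_matrix();T[:3,3]=st["position"];T=T@m["mount"]
    else: T=np.linalg.inv(m["world_to_cam"])
    return T[:3,3],T[:3,:3]@d
def onz(n,uv,z,st=None):
    o,d=ray(n,uv,st); return o+d*(z-o[2])/d[2]
E
python3 - <<'E'
from h import *
t=lambda x,y:(360+(x+.5)*.275-.5,180+(y+.5)*.275-.5)
sc=lambda x,y:(370+(x-400)*.325,230+y*.325)
print("knob top",onz("top",t(243,289),.09),"scene",onz("scene",sc(586,245),.09))
P={}
for n,p,z in [("plug50",t(135,172),.082),("plug25",t(173,165),.082),("plug-25",t(247,148),.082),("vial",t(291,135),.098),("strL",t(105,325),.024),("strR",t(352,270),.024)]:
    P[n]=onz("top",p,z); print(n,P[n])
for a,b in(("plug-25","plug50"),("vial","plug50"),("strR","strL")):
    d=P[b]-P[a]; print(a,b,np.degrees(np.arctan2(-d[0],d[1])),np.hypot(*d[:2]))
E
```

```text
knob top [ 0.4825734  -0.20632011  0.09      ] scene [ 0.48343573 -0.21037632  0.09      ]
plug50 [ 0.56174222 -0.1413336   0.082     ]
plug25 [ 0.56568137 -0.16627717  0.082     ]
plug-25 [ 0.5755847  -0.21501652  0.082     ]
vial [ 0.58066934 -0.24077434  0.098     ]
strL [ 0.46710813 -0.12441509  0.024     ]
strR [ 0.4998105  -0.29259013  0.024     ]
plug-25 plug50 10.639881364306193 0.07497190082353054
vial plug50 10.77652633033304 0.10122595935684273
strR strL 11.004089384136362 0.1713250937147818
```

Emit:
servo_tool([
  [[0, 0, 0, -20, -45, 0, 85], [0, 0, 0, -5, -55, 0, 85], [0, 0, 0, 5, -55, 0, 85], [0, 0, 0.05, 5, -55, 0, 85], [0, 0, 0.09, 15, -50, 0, 85], [0, 0, 0.09, 25, -50, 0, 85], [0, 0, 0.09, 30, -45, 0, 85], [0, 0, 0.09, 30, -45, 0, 85], [0, 0, 0.09, 30, -45, 0, 85], [0, 0, 0.09, 25, -50, 0, 85]],
])

```text
time: 1.35
position: [0.4114, 0.1217, 0.2498]
tcp_rot: [-0.283, 3.129, 0.0]
contact_force: [0.3, 1.0, -0.4]
grip_width: 0.0848
finger_force: 0.0
```

Emit:
servo_tool([
  [[0, 0, 0, 12, -50, 0, 85], [0, 0, 0, 12, -50, 0, 85], [0, 0, 0, 12, -50, -10, 85], [0, 0, 0, 12, -50, -10, 85], [0, 0, 0, 12, -50, -10, 85], [0, 0, 0, 12, -50, -10, 85], [0, 0, 0.008, 0, -30, -10, 85], [0, 0, 0, 0, 0, 0, 85], [0, 0, 0, 0, 0, 0, 85]],
])

```text
time: 2.48
position: [0.4827, -0.2064, 0.2]
tcp_rot: [0.29, -3.128, -0.0]
contact_force: [0.4, -0.5, -0.3]
grip_width: 0.0849
finger_force: 0.0
```

Run:
```python
from h import *
s=readout.state(); im=cams.grab_frame("wrist"); cv2.imwrite("pics/w1.png",im)
print(s["position"],s["tcp_rot"],s["contact_force"])
g=im.max(2); m=(g<60).astype(np.uint8)
n,l,st,c=cv2.connectedComponentsWithStats(m)
for i in range(1,n):
    if st[i,4]>300: print(st[i],c[i],onz("wrist",c[i],.09,s))
```

```text
[ 0.48273192 -0.20637107  0.19999702] [ 2.90052554e-01 -3.12801596e+00 -4.70431328e-04] [ 0.41340547 -0.45023258 -0.34704771]
[     0      0    640    480 110934] [226.5931004  317.78196044] [ 0.55427074 -0.26094379  0.09      ]
[ 296  216   35   44 1122] [313.57575758 238.43137255] [ 0.48252497 -0.20937     0.09      ]
[367 335  21  20 306] [377.19281046 344.50326797] [ 0.55609408 -0.14720159  0.09      ]
[274 336  20  19 307] [283.49837134 345.09120521] [ 0.5695082  -0.21635572  0.09      ]
[336 336  21  20 326] [345.59815951 344.79141104] [ 0.56069395 -0.17050471  0.09      ]
```

View pics/w1.png

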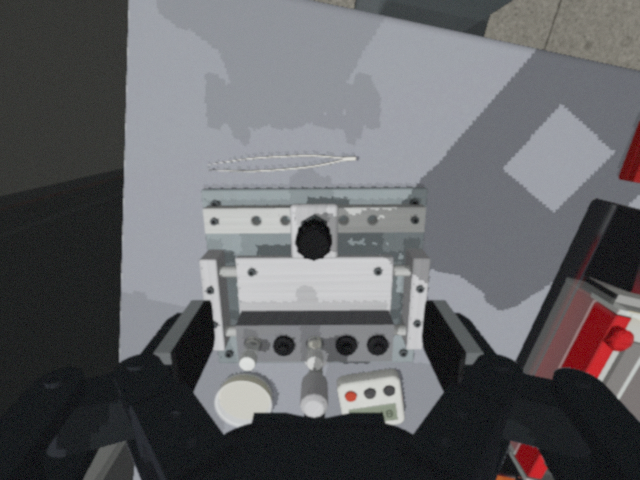

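The wrist view shows the knob top disc centred near (313.5,242), the plugs at (377,344), (345,345) and (283,345), and the vial at (247,364), the far right nest (left in this view). The knob estimate is (0.4845, -0.2088). I'll descend and pre-close.

Emit:
servo_tool([
  [[0, 0, 0.003, 2, -2.5, 0, 85], [0, 0, 0, 0, 0, -30, 85], [0, 0, 0, 0, 0, -30, 85], [0, 0, 0, 0, 0, -30, 60], [0, 0, 0, 0, 0, -20, 45], [0, 0, 0, 0, 0, -7, 34], [0, 0, 0, 0, 0, 0, 32], [0, 0, 0, 0, 0, 0, 32], [0, 0, 0, 0, 0, 0, 32]],
], newtons=25)

```text
time: 3.65
position: [0.4851, -0.2094, 0.0838]
tcp_rot: [-0.295, 3.127, -0.001]
contact_force: [0.0, -0.0, 0.2]
grip_width: 0.0318
finger_force: 0.0
```

Run:
```python
from h import *
s=readout.state(); im=cams.grab_frame("wrist"); cv2.imwrite("pics/w2.png",im)
print(s["position"],s["tcp_rot"],s["contact_force"],s["grip_width"])
```

```text
[ 0.48512398 -0.20938673  0.08384552] [-2.94976551e-01  3.12667406e+00 -9.95670526e-04] [ 0.02404945 -0.04645806  0.21387827] 0.031783330354179656
```

View pics/w2.png

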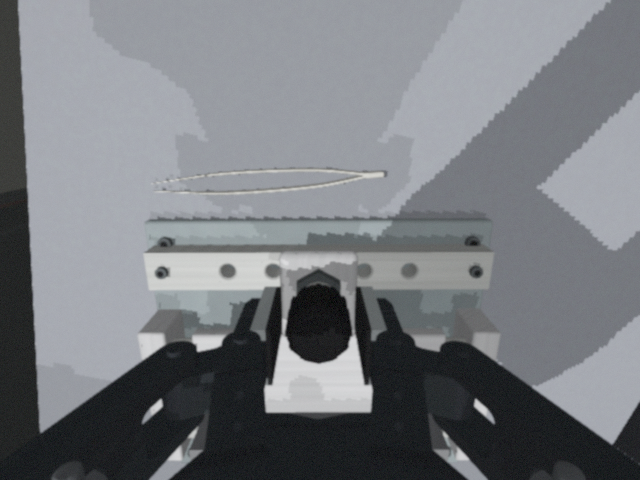

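The knob at (319,323) sits centred between the pads (inner edges about 282 and 358). Closing now.

Emit:
servo_tool([
  [[0, 0, 0, 0, 0, 0, 26], [0, 0, 0, 0, 0, 0, 20], [0, 0, 0, 0, 0, 0, 20], [0, 0, 0, 0, 0, 0, 20]],
], newtons=45)

```text
time: 4.2
position: [0.4849, -0.2093, 0.0834]
tcp_rot: [-0.295, 3.127, -0.001]
contact_force: [-2.5, 0.4, 5.9]
grip_width: 0.0236
finger_force: 44.1
```

Emit:
servo_tool([
  [[0, 0, 0, 0, 0, 3, 20], [0, 0, 0, 0, 0, 4, 20], [0, 0, 0, 0, 0, 4, 20], [0, 0, 0, 0, 0, 0, 20], [0, 0, 0, 0, 0, 0, 20]],
])

```text
time: 4.82
position: [0.4848, -0.2091, 0.0938]
tcp_rot: [0.295, -3.128, -0.0]
contact_force: [4.3, 0.5, -8.2]
grip_width: 0.0229
finger_force: 44.5
```

Emit:
servo_tool([
  [[0, 0, 0, 0, 0, 0.5, 20], [0, 0, 0, -0.4, 2, 0, 20], [0, 0, 0, -1, 5, 0, 20], [0, 0, 0, -1.1, 6, 0, 20], [0, 0, 0, -1.2, 6, 0, 20], [0, 0, 0, -1.1, 6, 0, 20], [0, 0, 0, -1.2, 6, 0, 20], [0, 0, 0, -1.1, 6, 0, 20], [0, 0, 0, -0.7, 3.5, 0, 20], [0, 0, 0, 0, 0, 0, 20]],
])

```text
time: 6.08
position: [0.4769, -0.1683, 0.0944]
tcp_rot: [0.296, -3.127, -0.001]
contact_force: [4.1, 2.6, -8.9]
grip_width: 0.0232
finger_force: 44.7
```

Run:
```python
from h import *
s=readout.state(); im=cams.grab_frame("wrist"); cv2.imwrite("pics/w3.png",im)
print(s["position"],s["tcp_rot"],s["contact_force"],s["moment"])
```

```text
[ 0.4769028 -0.1683374  0.0944153] [ 2.95604428e-01 -3.12744201e+00 -8.08602459e-04] [ 4.13982036  2.59026036 -8.93144124] [ 0.34664247 -0.57200546  0.03325798]
```

View pics/w3.png

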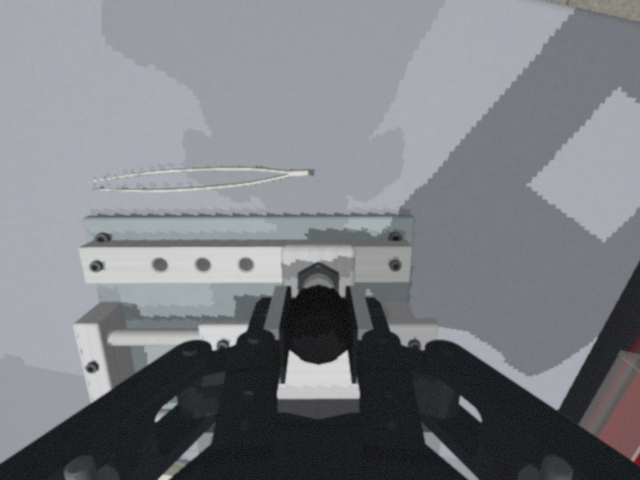

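The holes at columns 160, 203 and 246 are uncovered, and the carriage travelled with the knob for 41.8 mm. About 8.2 mm remains.

Emit:
servo_tool([
  [[0, 0, 0, -0.8, 4, 0, 20], [0, 0, 0, -0.5, 3, 0, 20], [0, 0, 0, -0.2, 1, 0, 20], [0, 0, 0, 0, 0, 0, 20], [0, 0, 0, 0, 0, -1.5, 20], [0, 0, 0, 0, 0, -1.5, 20], [0, 0, 0, 0, 0, 0, 20], [0, 0, 0, 0, 0, 0, 20]],
])

```text
time: 7.12
position: [0.4754, -0.1607, 0.0914]
tcp_rot: [0.295, -3.127, -0.0]
contact_force: [1.9, 1.7, -8.5]
grip_width: 0.0233
finger_force: 44.9
```

Emit:
servo_tool([
  [[0, 0, 0, -0.1, 0.6, 0, 20], [0, 0, 0, 0, 0, -2, 20], [0, 0, 0, 0, 0, -1, 20], [0, 0, 0, 0, 0, 0, 20], [0, 0, 0, 0, 0, 0, 20]],
])

```text
time: 7.75
position: [0.4754, -0.1602, 0.0885]
tcp_rot: [0.295, -3.128, 0.0]
contact_force: [-0.1, -1.2, -7.4]
grip_width: 0.0232
finger_force: 45.0
```

Emit:
servo_tool([
  [[0, 0, 0, 0, 0, -2, 20], [0, 0, 0, 0, 0, -2, 20], [0, 0, 0, 0, 0, -1, 20], [0, 0, 0, 0, 0, 0, 20], [0, 0, 0, 0, 0, 0, 20]],
])

```text
time: 8.38
position: [0.4754, -0.1601, 0.0836]
tcp_rot: [-0.295, 3.128, -0.0]
contact_force: [-1.9, -1.9, -3.5]
grip_width: 0.0232
finger_force: 45.2
```

Emit:
servo_tool([
  [[0, 0, 0, 0, 0, -0.5, 20], [0, 0, 0, 0, 0, -0.5, 20], [0, 0, 0, 0, 0, 0, 20], [0, 0, 0, 0, 0, 0, 20]],
])

```text
time: 8.88
position: [0.4755, -0.1603, 0.0835]
tcp_rot: [-0.295, 3.127, -0.001]
contact_force: [-7.7, 0.6, 8.2]
grip_width: 0.0233
finger_force: 46.4
```

The hard stop is at the same height as at the start (83.5 mm against 83.4 mm), after 49.8 mm of travel. I'll check this visually.

Run:
```python
from h import *
a=cams.grab_frame("top")[170:290,350:470]; b=cams.grab_frame("scene")[220:370,360:500]
cv2.imwrite("pics/c4.png",np.hstack([cv2.resize(a,(400,400),interpolation=2),cv2.resize(b,(373,400),interpolation=2)]))
s=readout.state();print(s["position"],s["contact_force"],s["finger_force"])
```

```text
[ 0.47550301 -0.16023883  0.08343438] [-8.6418144  -1.05467544  7.62496177] 46.410647900775075
```

View pics/c4.png

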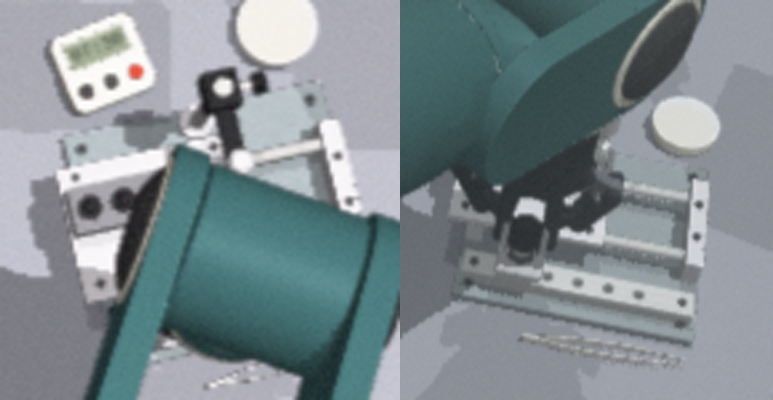

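The scene crop shows the four other holes uncovered at (547..638, 285), so the pin is in the +50 hole. The last vial is under the needle head, and the bystanders have not moved.

```bash
python3 -c "
from bench import order
print(order.hand_in())"
```

```text
the job is handed in; nothing more can be done
None
```

The carriage moved 50 mm along its rail, vial_next is under the needle, the pin is fully down in that hole, the knob is still gripped, and the job is handed in.

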